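# Fit a new label roll on the dispenser's keyed spindle

## Robot

A 7-joint arm with a two-finger parallel gripper is mounted at the origin on the work surface. World frame = base frame: x ahead of the robot, y to its left, z up, the work surface at z = 0. Lengths are in mm, angles in rad, forces in N, time in s.
With the tool pointing down it reaches from about 350 to 900 mm from the base axis. Payload 19.9 kg.
Tool frame: the origin (TCP) lies midway between the tips of the shut fingers; the grasp point (between the pads) lies 19 mm behind it; z points along the fingers, y is the line along which they close (so a half turn about z gives the same grasp; the last joint's range is limited). The gripper opens to 94 mm and grips with 3 to 60 N. Pads are 16 mm wide; open, the fingers measure 119 mm over their backs; the gripper's body (75 mm by 177 mm) begins 78 mm behind the grasp point.
Start: joints at [1.21, 0.417, -0.01, 1.614, 0.005, 1.111, -0.053], TCP at [196.478, -593.292, 205.425] pointing down, gripper open.
Joint ranges: [-2.81, 2.81], [-0.39, 2.02], [-1.27, 1.25], [0.06, 2.57], [-1.19, 4.33], [0.19, 2], [-2.82, 2.82]. Speed limits (rad/s): [1.89, 1.89, 2.39, 2.39, 3.01, 3.01, 3.01].

## Interface

Orientations are given as a unit quaternion [x, y, z, w].
In Python, from station import get_obs, grab_frame, camera_params, hand_in gives the robot as it stands.
- The arm moves only by the shell command python3 -m creep 'ROWS' [FORCE]. ROWS is JSON, a list of rows, each a list of 7 numbers: the shift along the tool's x, y, z in m, then the turn, a rotation vector about the tool's x, y, z in degrees, then the closure, from -1 (fully open) to 1 (shut), so that 0 is half open. A call has 1 to 10 rows; each row shifts and turns the commanded pose from where the row before left it, along the tool's axes as they then stand; what a row does not reach is not made up. A row lasts 1/8 s, in which the tool goes at most 62.5 mm and 10.7 degrees, less where a joint would pass 70% of its speed; a pose out of reach is approached as far as the arm can. A call with a gripper value outside its range is refused whole. The fingers move at their own pace and stop on an object; FORCE is the grip in N (left out, the last holds). Time passes only in rows, so rows that do not move let the fingers close. It gives the time, the measured TCP pose, the force, the opening and the grip force at its end, in the units of the state.
- get_obs(): the state, without advancing time (a new reading comes with each control period).
- grab_frame(name): name is "side" or "top"; returns the picture (480x640x3 uint8, red, green, blue); there is no depth.
- camera_params(name): a dict with "fx", "fy", "cx", "cy" (pixels), "D" ([k1, k2, p1, p2, k3] as OpenCV has them; the pictures are not rectified), "R" (3x3) and "t" (3): a world point X has camera coordinates R X + t. Camera axes: x right, y down, z forward; pixel columns grow to the right and rows downward; lengths in mm; the calibration is good to about 2 mm. A picture is of the moment at which its call begins. camera_params takes no time and is no camera call.
- hand_in(): hands the job in; it is judged then, once.
The state is a dict: "t": time; "qpos": joint angles; "dq": joint speeds; "joint_efforts": joint torques, N m; "ee_pos": TCP position; "tool_rot": TCP orientation; "wrist_force": force on the tool from outside, world axes, zero at the start; "wrist_torque": the same for the moment, N m; "gripper_width": finger opening in mm; "finger_force": force on a finger pad.
Only numpy, scipy, OpenCV 4.12 (cv2) and the standard library are available. Lean on these libraries where they do the work, as an engineer would, in place of code of your own. Each camera call takes 0.05 s, during which the arm holds its last target. There are 200 camera calls.

## Task

Put the roll of blank labels on the upright spindle of the label dispenser, blue foot down, and work it round until the recess in its foot drops over the orange cross and the roll sits fully home, flat on the dispenser's base. Let go of it, and leave the other things on the counter where they are.

Things in the scene. Friction and masses are not known exactly. Their poses are not given: they have to be found in the camera images.
- roll: roll of white labels standing upright, 60 mm diameter, 50 mm tall, about 150 g, round bore 25 mm. Its lowest 12 mm is a blue foot with a cross-shaped recess open below: four slots 12 mm wide, 12 mm deep, reaching 24 mm from the axis, along the body's +x, -x, +y, -y; four blue dashes on the top face lie above them. Origin: centre of the underside, z up along the axis
- dispenser: grey label dispenser, fixed: base 20 mm thick, x = -50 to +122 mm, 96 mm wide, with a low tear-off fin (60 mm wide, top at z = 57 mm) at x = 110 mm; on it a steel spindle, 22 mm diameter, tip tapered over the last 8 mm, with an orange cross round its foot. Origin: on the spindle's axis at counter height; x towards the fin, z up
- spindle_foot (a point): spindle's axis at the base's top face (20 mm above the counter): a roll's underside when home. The orange cross here has four arms 8 mm wide, 8 mm high, reaching 20 mm from the axis; a roll not matching it rests 8 mm too high. It is fixed at an angle that differs every time and is not reported: find it by sight or feel (these axes are the dispenser's, not the cross's)
- spindle_top (a point): tip of the spindle, 60 mm above the base's top face (80 mm above the counter); axes as the dispenser's, not the cross's
- medicine: amber medicine bottle, 56 mm in diameter, 140 mm tall, a bystander; origin: centre of the underside
- formula: white and blue can, 90 mm in diameter, 120 mm tall, a bystander; origin: centre of the underside
- syringe: white capped oral syringe with orange plunger lying on the counter, about 116 mm long along its x, 34 mm wide at the finger flange, 18 mm high, a bystander; origin: on the counter under its barrel's middle
- pillbox: blue flat pill box, 50 x 150 x 27 mm, a bystander; origin: centre of the underside
There are look-alikes about, which are no part of the job. There is more than one size of the dispenser; the job needs the middle-sized. Leave any red look-alike of the roll alone.

How it is judged (in metres and radians):
At the end, for the whole second after the job is handed in: the roll stands foot down on the spindle, its axis within 4 mm of the spindle's, its underside within 2.5 mm of the dispenser's base, tilted less than 0.05 rad, released and at rest (horizontal distance between roll and spindle_foot below 0.004 m and z of roll in the frame of spindle_foot between -0.003 and 0.0025 m and z of spindle_top in the frame of roll above 0.05 m and angle between roll's own z axis and vertical below 0.05 rad and linear speed of roll below 0.02 m/s and contact force between roll and the fingers below 0.1 N); the robot touches nothing.
It fails at once if a bystander (bottle, can, syringe or pill box) is moved more than 30 mm (distance of any of medicine, formula, syringe, pillbox from where it was at the start of the episode above 0.03 m).
It also fails if it takes over 51 s, if anything falls off the work surface, if the arm or the gripper's body presses on something with over 40 N, if the wrist force passes 120 N, or if a joint passes its speed limit or range.

## Working session

There is one attempt and no reset: what is moved stays moved. The work goes in short steps, Python scripts to look and compute and a shell command to move; the robot and the scene stay as the last step left them, time stands still between calls to the robot, and variables do not carry over. Pictures are saved under pics/ and viewed, at most 10 in all, crops included, and the job is handed in when it is done.

```bash
mkdir -p pics; ls; python3 - <<'E'
from station import *
import cv2
for n in("top","side"):
    cv2.imwrite(f"pics/{n}0.png",grab_frame(n)[:,:,::-1])
    p=camera_params(n);print(n,{k:(v if not hasattr(v,'tolist') else v.tolist()) for k,v in p.items()})
o=get_obs();print(o)
E
```

```text
pics
top {'fx': 608.0227270772616, 'fy': 608.0227270772616, 'cx': 318.1903025122171, 'cy': 239.7597101160533, 'D': [0.03968737245461094, 0.0, 0.0, 0.0, 0.0], 'R': [[0.02305017406162771, -0.9997017297506596, -0.008070998034196234], [-0.9982281732489137, -0.02257171838786689, -0.05505480597691595], [0.05485620847147291, 0.009325720484668336, -0.9984507135204903]], 't': [-16.35573006306899, 471.42643626222895, 1489.3646410126028]}
side {'fx': 479.2114813819176, 'fy': 479.2114813819176, 'cx': 317.5332179923587, 'cy': 233.29307661628704, 'D': [-0.054460271653599464, 0.0, 0.0, 0.0, 0.0], 'R': [[-0.850318947883043, -0.5261083648969686, 0.012948948085194865], [-0.4012264084983149, 0.6321645515746676, -0.6628614854220624], [0.34055110628893603, -0.5688391408103328, -0.7486300661124584]], 't': [396.9627433240889, 246.98400424355165, 1170.5891036243481]}
{'t': 0.1, 'qpos': array([ 1.20950252,  0.41789351, -0.01029293,  1.61409258,  0.00470464,
        1.11072956, -0.05297735]), 'dq': array([-0.00112145, -0.00289853,  0.00011875, -0.00119495,  0.00158634,
       -0.00040362, -0.00116582]), 'joint_efforts': array([ 1.29876313e-03, -8.52575183e+01,  6.39689416e-01, -4.26692033e+01,
       -4.89310047e-02,  1.63629174e-02,  1.01837859e-04]), 'ee_pos': array([ 196.35740271, -592.99668581,  204.90986351]), 'tool_rot': array([ 9.87241691e-01,  1.59227956e-01, -1.33684402e-04, -5.33299034e-04]), 'wrist_force': array([-0.51206786, -0.33432116,  0.27586362]), 'wrist_torque': array([-0.00784923,  0.0150944 , -0.04089086]), 'finger_force': 0.0, 'gripper_width': 94.20311433432526}
```

View pics/top0.png

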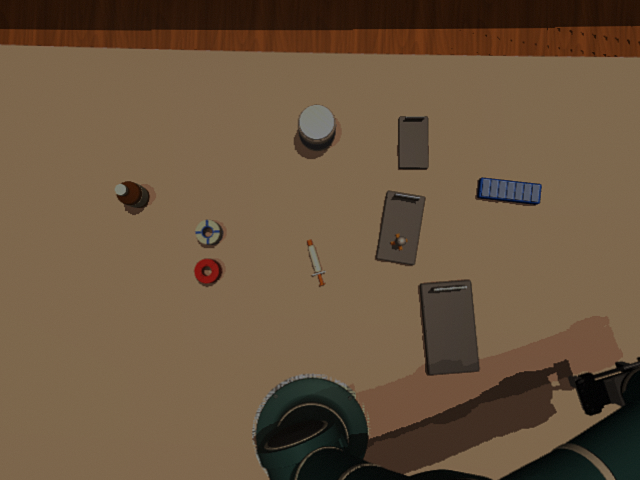

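View pics/side0.png

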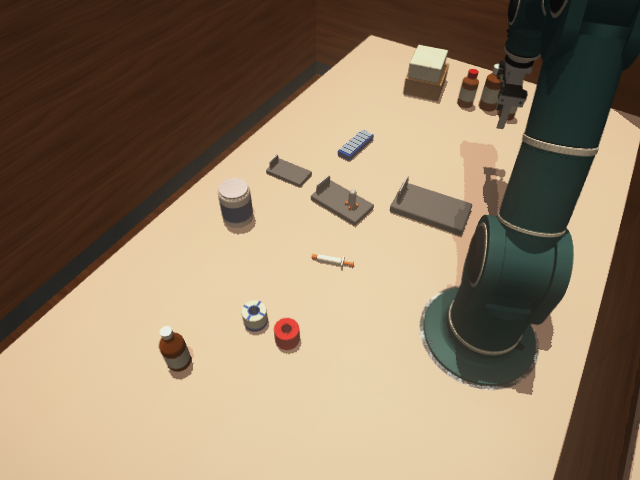

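The top view shows the white roll at about (208,233), the red look-alike at (208,271), and the middle dispenser with its spindle and orange cross near (400,241). I'll enlarge the roll and the spindle.

```bash
cat > h.py <<'E'
import numpy as np, cv2
from station import *
def ray(n,u,v):
    p=camera_params(n);K=np.array([[p['fx'],0,p['cx']],[0,p['fy'],p['cy']],[0,0,1]])
    R=np.array(p['R']);t=np.array(p['t'])
    x=cv2.undistortPoints(np.array([[[u,v]]],float),K,np.array(p['D']))[0,0]
    return -R.T@t, R.T@np.array([x[0],x[1],1])
def at(n,u,v,z):
    c,d=ray(n,u,v);return c+d*(z-c[2])/d[2]
def px(n,X):
    p=camera_params(n);K=np.array([[p['fx'],0,p['cx']],[0,p['fy'],p['cy']],[0,0,1]])
    return cv2.projectPoints(np.array(X,float).reshape(-1,1,3),cv2.Rodrigues(np.array(p['R']))[0],np.array(p['t'],float),K,np.array(p['D']))[0][:,0]
def crop(im,u,v,h,s): return cv2.resize(im[v-h:v+h,u-h:u+h],None,fx=s,fy=s,interpolation=cv2.INTER_CUBIC)
E
python3 - <<'E'
from h import *
t=cv2.imread('pics/top0.png');s=cv2.imread('pics/side0.png')
A=[crop(t,208,233,20,10),crop(t,400,241,20,10)];B=[crop(s,255,315,20,7),crop(s,352,200,20,7)]
B=[cv2.resize(b,(400,400))[60:240+20] for b in B]
im=np.vstack([np.hstack(A),np.hstack([cv2.resize(crop(s,255,315,20,10),(400,400))[100:300],cv2.resize(crop(s,352,200,20,10),(400,400))[100:300]])])
cv2.imwrite('pics/c1.png',im);print(im.shape)
E
```

```text
(600, 800, 3)
```

View pics/c1.png

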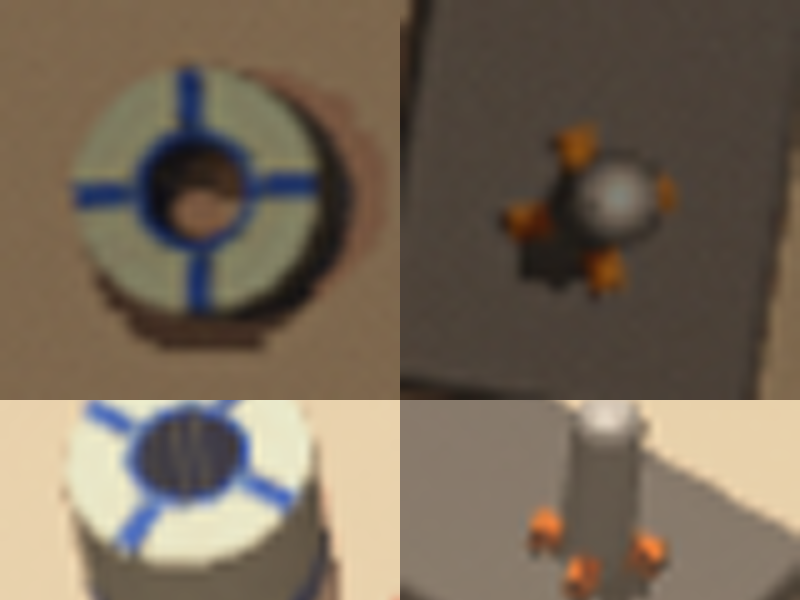

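The roll's dash ends in the crop are (190,68), (200,310), (75,197) and (318,184). The cross arm tips are near (577,127), (607,292), (503,222) and (678,192), and the spindle tip is near (618,195).

```bash
python3 - <<'E'
from h import *
f=lambda a,b,u0,v0,z: at('top',u0+a/10-.45,v0+b/10-.45,z)[:2]
R=[f(a,b,188,213,50) for a,b in[(190,66),(200,312),(73,198),(320,183)]]
C=[f(a-400,b,380,221,28) for a,b in[(577,127),(607,293),(503,222),(678,192)]]
for n,P in(('roll',R),('cross',C)):
    d1=P[0]-P[1];d2=P[2]-P[3]
    print(n,'centres',((P[0]+P[1])/2).round(1),((P[2]+P[3])/2).round(1),'len',np.linalg.norm(d1).round(1),np.linalg.norm(d2).round(1),'ang',np.degrees(np.arctan2(d1[1],d1[0])).round(1),np.degrees(np.arctan2(d2[1],d2[0])).round(1)-90)
print('tip top',f(218,196,380,221,80))
# triangulate with side: roll bore & spindle tip
s=lambda a,b,u,v,z:at('side',u-20+a/10-.45,v-20+(b-300)/10-.45,z)[:2]
print('side roll',s(188,553+0,255,315,50),'side tip',s(608-400,518-0,352,200,80))
# dispenser outline
q=[at('top',u,v,20)[:2] for u,v in[(387,191),(425,197),(414,265),(376,259)]]
print(np.round(q,0))
o=get_obs();from scipy.spatial.transform import Rotation as Ro
M=Ro.from_quat(o['tool_rot']).as_matrix();print(M.round(3))
print('red',at('top',208,271,50))
E
```

```text
roll centres [483.7 262.5] [483.3 262.1] len 59.5 59.6 ang 4.2 4.799999999999997
cross centres [ 470.9 -202.4] [ 471.6 -202.1] len 41.2 43.3 ang 11.1 11.099999999999994
tip top [ 471.49985854 -202.1048046 ]
side roll [470.33241411 284.44599169] side tip [ 452.6831288  -162.70533429]
[[ 596. -173.]
 [ 583. -266.]
 [ 415. -242.]
 [ 427. -148.]]
[[ 0.949  0.314 -0.   ]
 [ 0.314 -0.949  0.001]
 [-0.    -0.001 -1.   ]]
red [388.48823248 257.06303274  50.        ]
```

```bash
python3 -m creep '[[0.05,0,0,0,0,6.9,-1],[0.05,0,0,0,0,6.9,-1],[0.03,-0.05,0,0,0,0,-1],[0.03,-0.05,0,0,0,0,-1],[0.03,-0.05,0,0,0,0,-1],[0.03,-0.05,0,0,0,0,-1],[0.02,-0.055,0,0,0,0,-1],[0.02,-0.055,0,0,0,0,-1],[0.02,-0.055,0,0,0,0,-1],[0.02,-0.055,0,0,0,0,-1]]' 15
cat >> h.py <<'E'
from scipy.spatial.transform import Rotation as Ro
def go(x,y,z=None,yaw=None):
    o=get_obs();M=Ro.from_quat(o['tool_rot']).as_matrix();p=o['ee_pos']
    a=np.degrees(np.arctan2(M[1,0],M[0,0]))
    d=np.array([x,y,p[2] if z is None else z])-p
    print('t',o['t'],'pos',p.round(1),'yaw',a.round(2),'tilt',np.degrees(np.arccos(-M[2,2])).round(2),'tool shift mm',(M.T@d).round(1),'turn z',None if yaw is None else round(a-yaw,2))
    print('q',o['qpos'].round(2),'F',o['wrist_force'].round(1),'T',o['wrist_torque'].round(2),'w',round(o['gripper_width'],1),'ff',round(o['finger_force'],1))
E
python3 -c "
from h import *
go(483.5,262.3,13,4.5)
s=lambda a,b,u,v,z:at('side',u-20+a/10-.45,v-20+b/10-.45,z)[:2]
print('side roll',s(188,153,255,315,50),'side tip',s(208,118,352,200,80))"
```

```text
t: 1.35
ee_pos: [459.3, -131.3, 205.4]
tool_rot: [0.999, 0.039, -0.0, 0.0]
wrist_force: [1.3, -0.7, -0.4]
gripper_width: 94.0
finger_force: 0.0
t 1.35 pos [ 459.3 -131.3  205.4] yaw 4.52 tilt 0.01 tool shift mm [  55.2 -390.5  192.4] turn z 0.02
q [ 0.45  0.16 -0.26  1.96  0.05  1.02 -1.32] F [ 1.3 -0.7 -0.4] T [-0.01 -0.04  0.02] w 94.0 ff 0.0
side roll [486.98715548 262.10504367] side tip [ 472.6044411  -198.70336491]
```

```bash
python3 -m creep '[[0.007,-0.049,0,0,0,0,-1],[0.007,-0.049,0,0,0,0,-1],[0.007,-0.049,0,0,0,0,-1],[0.007,-0.049,0,0,0,0,-1],[0.007,-0.049,0,0,0,0,-1],[0.007,-0.049,0,0,0,0,-1],[0.007,-0.049,0.03,0,0,0,-1],[0.006,-0.0475,0.04,0,0,0,-1],[0,0,0.04,0,0,0,-1],[0,0,0,0,0,0,-1]]'
python3 -c "
from h import *
go(483.5,262.3,13,4.5)"
```

```text
t: 2.6
ee_pos: [481.5, 259.8, 93.1]
tool_rot: [0.999, 0.04, -0.002, 0.001]
wrist_force: [0.3, -0.9, -0.0]
gripper_width: 94.0
finger_force: 0.0
t 2.6 pos [481.5 259.8  93.1] yaw 4.57 tilt 0.3 tool shift mm [ 2.6 -2.5 80.1] turn z 0.07
q [-0.17  0.46 -0.48  1.89  0.27  0.86 -2.27] F [ 0.3 -0.9 -0. ] T [ 0.   -0.   -0.03] w 94.0 ff 0.0
```

```bash
python3 -m creep '[[0.0026,-0.0025,0.03,0,0,0,-1],[0,0,0.03,0,0,0,-1],[0,0,0.02,0,0,0,-1],[0,0,0,0,0,0,-1],[0,0,0,0,0,0,0.4],[0,0,0,0,0,0,0.4],[0,0,0,0,0,0,0.4],[0,0,0,0,0,0,0.4],[0,0,0,0,0,0,0.4],[0,0,0,0,0,0,0.4]]' 15
python3 -c "
from h import *
go(483.5,262.3,13,4.5)"
```

```text
t: 3.85
ee_pos: [485.8, 263.2, 15.7]
tool_rot: [0.999, 0.039, 0.0, -0.0]
wrist_force: [-1.7, -1.8, 6.1]
gripper_width: 57.9
finger_force: 15.0
t 3.85 pos [485.8 263.2  15.7] yaw 4.52 tilt 0.02 tool shift mm [-2.4  0.7  2.7] turn z 0.02
q [-0.22  0.58 -0.42  1.92  0.35  0.71 -2.34] F [-1.7 -1.8  6.1] T [-0.24  0.27 -0.01] w 57.9 ff 15.0
```

```bash
python3 -m creep '[[0,0,-0.02,0,0,0,0.4],[0,0,-0.03,0,0,0,0.4],[0,0,-0.04,0,0,0,0.4],[0,0,-0.03,0,0,0,0.4],[0,0,-0.02,0,0,0,0.4],[0,0,0,0,0,0,0.4],[0,0,0,0,0,0,0.4]]' 15
python3 -c "
from h import *
go(485,262.3,150,4.5)
s=grab_frame('side')[:,:,::-1];t=grab_frame('top')[:,:,::-1]
o=get_obs();P=o['ee_pos']
a=px('side',P)[0].astype(int);b=px('top',P)[0].astype(int);print(a,b)
cv2.imwrite('pics/g.png',np.hstack([crop(s,*a,40,5),crop(t,*b,40,5)]))"
```

```text
t: 4.72
ee_pos: [485.3, 262.9, 155.1]
tool_rot: [0.999, 0.039, -0.0, 0.0]
wrist_force: [-1.0, -0.8, -1.9]
gripper_width: 58.3
finger_force: 15.0
t 4.725 pos [485.3 262.9 155.1] yaw 4.52 tilt 0.04 tool shift mm [-0.3  0.5  5.1] turn z 0.02
q [-0.14  0.39 -0.51  1.83  0.22  0.98 -2.23] F [-1.  -0.8 -1.9] T [ 0.01 -0.03  0.05] w 58.3 ff 15.0
[249 285] [197 227]
```

View pics/g.png

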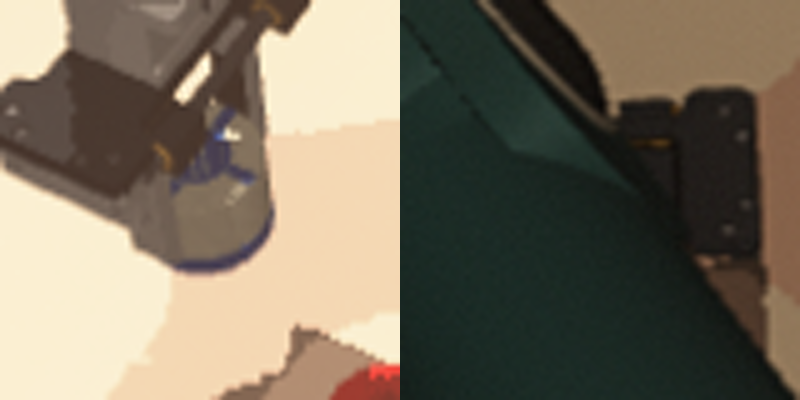

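The roll is held upright and clear of the red look-alike. Next I'll carry it to above the spindle, turning 6.6° on the way.

```bash
python3 -m creep '[[0,0,0,0,0,-6.6,0.4],[-0.011,0.05,0,0,0,0,0.4],[-0.011,0.05,0,0,0,0,0.4],[-0.011,0.05,0,0,0,0,0.4],[-0.011,0.05,0,0,0,0,0.4],[-0.011,0.05,0,0,0,0,0.4],[-0.012,0.05,0,0,0,0,0.4],[-0.012,0.05,0,0,0,0,0.4],[-0.012,0.05,0,0,0,0,0.4],[-0.0105,0.053,0,0,0,0,0.4]]' 20
python3 -m creep '[[0,0,0,0,0,0,0.4],[0,0,0.02,0,0,0,0.4],[0,0,0.02,0,0,0,0.4],[0,0,0,0,0,0,0.4],[0,0,0,0,0,0,0.4]]'
python3 -c "
from h import *
go(473,-201.5,106,11.1)
s=grab_frame('side')[:,:,::-1]
o=get_obs();P=o['ee_pos']
a=px('side',[P[0],P[1],P[2]-20])[0].astype(int);print(a)
cv2.imwrite('pics/side1.png',s)
cv2.imwrite('pics/g2.png',crop(s,*a,30,10))"
```

```text
t: 6.08
ee_pos: [472.9, -202.3, 154.9]
tool_rot: [0.995, 0.097, -0.0, -0.0]
wrist_force: [2.0, 0.4, -0.5]
gripper_width: 58.1
finger_force: 20.0
t: 6.7
ee_pos: [473.7, -200.5, 115.8]
tool_rot: [0.995, 0.097, 0.0, -0.0]
wrist_force: [1.1, 0.0, -1.1]
gripper_width: 58.7
finger_force: 20.0
t 6.7 pos [ 473.7 -200.5  115.8] yaw 11.16 tilt 0.01 tool shift mm [-0.9  0.8  9.8] turn z 0.06
q [ 0.6   0.35 -0.31  1.96  0.14  0.85 -1.16] F [ 1.1  0.  -1.1] T [ 0.01 -0.02  0.03] w 58.7 ff 20.0
[352 186]
```

View pics/g2.png

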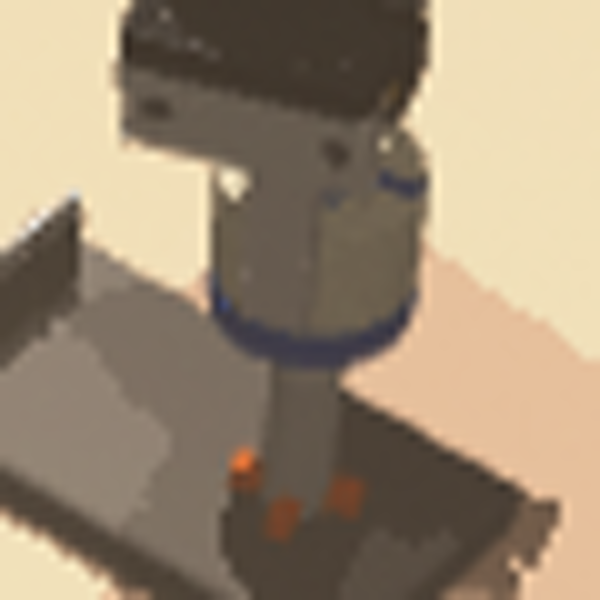

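The roll's foot spans columns 213 to 414 of the crop near row 300. The spindle spans about 265 to 337 at row 400. I'll compare both with projected models.

```bash
python3 - <<'E'
from h import *
th=np.linspace(0,2*np.pi,181)
cr=lambda P:(px('side',P)-[322,156]+.45)*10
circ=lambda x,y,z,r:np.c_[x+r*np.cos(th),y+r*np.sin(th),th*0+z]
c0=np.array([473.7,-200.5])
def f(c,s):
    q=cr(circ(*c,100.1,30));h=cr(circ(*s,55,11))
    return np.array([q[:,0].min(),q[:,0].max(),q[:,1].max(),h[:,0].min(),h[:,0].max()]),h[:,1].mean()
print(f(c0,(471.5,-202.2)))
for d in((1,0),(0,1)):print(f(c0+d,np.array((471.5,-202.2))+d)[0]-f(c0,(471.5,-202.2))[0])
# cross tips
a=np.radians(11.1)
for k in range(4):
    print(cr([471.5+20*np.cos(a+k*np.pi/2),-202.2+20*np.sin(a+k*np.pi/2),28]).round(0))
E
```

```text
(array([207.64345186, 417.16777103, 374.38711184, 273.88218032,
       348.85536776]), np.float64(414.48170606746567))
[-3.03000737 -3.08244176 -1.32124271 -2.97310398 -2.99136277]
[-1.73350881 -1.64548916  2.06900049 -1.6649711  -1.63431363]
[[241. 462.]]
[[284. 524.]]
[[369. 497.]]
[[326. 436.]]
```

The current alignment agrees with both views to about 1 to 2 mm, so I'll descend gently onto the taper and feel for contact.

```bash
python3 -m creep '[[0,0,0.008,0,0,0,0.4],[0,0,0.008,0,0,0,0.4],[0,0,0.004,0,0,0,0.4],[0,0,0.003,0,0,0,0.4],[0,0,0.003,0,0,0,0.4],[0,0,0,0,0,0,0.4]]' 12
python3 -c "
from h import *
go(473,-201.5,106,11.1)"
```

```text
t: 7.5
ee_pos: [473.4, -200.9, 89.3]
tool_rot: [0.995, 0.097, -0.0, -0.0]
wrist_force: [-0.5, 0.3, -2.1]
gripper_width: 58.4
finger_force: 12.0
t 7.5 pos [ 473.4 -200.9   89.3] yaw 11.12 tilt 0.02 tool shift mm [ -0.5   0.5 -16.7] turn z 0.02
q [ 0.59  0.39 -0.3   1.98  0.16  0.8  -1.17] F [-0.5  0.3 -2.1] T [-0.    0.01 -0.  ] w 58.4 ff 12.0
```

```bash
python3 -m creep '[[0,0,0.004,0,0,0,0.4],[0,0,0.004,0,0,0,0.4],[0,0,0.004,0,0,0,0.4],[0,0,0.004,0,0,0,0.4],[0,0,0,0,0,0,0.4]]'
python3 -m creep '[[0,0,0.006,0,0,0,0.4],[0,0,0.006,0,0,0,0.4],[0,0,0.006,0,0,0,0.4],[0,0,0.004,0,0,0,0.4],[0,0,0,0,0,0,0.4]]'
python3 -c "
from h import *
go(473,-201.5,36,11.1)"
```

```text
t: 8.12
ee_pos: [473.2, -200.9, 73.1]
tool_rot: [0.995, 0.097, -0.0, -0.0]
wrist_force: [-0.1, 0.1, -2.2]
gripper_width: 58.0
finger_force: 12.0
t: 8.75
ee_pos: [473.3, -200.9, 51.1]
tool_rot: [0.995, 0.097, -0.0, -0.0]
wrist_force: [-0.4, 0.5, -1.0]
gripper_width: 58.5
finger_force: 12.0
t 8.75 pos [ 473.3 -200.9   51.1] yaw 11.12 tilt 0.03 tool shift mm [-0.4  0.5 15.1] turn z 0.02
q [ 0.58  0.45 -0.29  2.    0.19  0.72 -1.2 ] F [-0.4  0.5 -1. ] T [ 0.01 -0.07 -0.03] w 58.5 ff 12.0
```

The roll is on the spindle, with its underside at about 35 mm and almost no force. I'll lower it the rest of the way in small steps.

```bash
python3 -m creep '[[0,0,0.004,0,0,0,0.4],[0,0,0.004,0,0,0,0.4],[0,0,0.002,0,0,0,0.4],[0,0,0,0,0,0,0.4]]'
python3 -m creep '[[0,0,0.002,0,0,0,0.4],[0,0,0.002,0,0,0,0.4],[0,0,0.001,0,0,0,0.4],[0,0,0,0,0,0,0.4]]'
python3 -c "
from h import *
go(473,-201.5,36,11.1)"
```

```text
t: 9.25
ee_pos: [473.3, -200.9, 41.3]
tool_rot: [0.995, 0.097, -0.0, -0.0]
wrist_force: [0.0, 0.4, -2.1]
gripper_width: 58.5
finger_force: 12.0
t: 9.75
ee_pos: [473.4, -200.9, 36.4]
tool_rot: [0.995, 0.097, -0.0, -0.0]
wrist_force: [-0.2, -0.2, -2.0]
gripper_width: 58.0
finger_force: 12.0
t 9.75 pos [ 473.4 -200.9   36.4] yaw 11.12 tilt 0.01 tool shift mm [-0.5  0.5  0.4] turn z 0.02
q [ 0.57  0.47 -0.28  2.01  0.2   0.69 -1.21] F [-0.2 -0.2 -2. ] T [ 0.   -0.   -0.05] w 58.0 ff 12.0
```

The force hasn't risen, so the recess has gone over the cross. I'll press on to feel the base.

```bash
python3 -m creep '[[0,0,0.001,0,0,0,0.4],[0,0,0.001,0,0,0,0.4],[0,0,0,0,0,0,0.4]]'
python3 -c "
from h import *
go(473,-201.5,36,11.1)"
```

```text
t: 10.12
ee_pos: [473.8, -200.9, 35.1]
tool_rot: [0.995, 0.097, 0.0, 0.0]
wrist_force: [-3.8, 1.8, 12.0]
gripper_width: 58.3
finger_force: 12.0
t 10.125 pos [ 473.8 -200.9   35.1] yaw 11.13 tilt 0.04 tool shift mm [-0.9  0.4 -0.9] turn z 0.03
q [ 0.57  0.48 -0.28  2.01  0.2   0.68 -1.21] F [-3.8  1.8 12. ] T [ 0.62  0.78 -0.  ] w 58.3 ff 12.0
```

The upward force is 12 N at TCP z = 35, so the roll is on the base. I'll release it and back straight up.

```bash
python3 -m creep '[[0,0,-0.001,0,0,0,0.2],[0,0,0,0,0,0,0],[0,0,0,0,0,0,-0.5],[0,0,0,0,0,0,-1],[0,0,0,0,0,0,-1],[0,0,0,0,0,0,-1],[0,0,0,0,0,0,-1]]'
python3 -m creep '[[0,0,-0.01,0,0,0,-1],[0,0,-0.03,0,0,0,-1],[0,0,-0.04,0,0,0,-1],[0,0,-0.05,0,0,0,-1],[-0.02,0.05,-0.02,0,0,0,-1],[-0.02,0.06,0,0,0,0,-1],[-0.02,0.06,0,0,0,0,-1],[-0.02,0.06,0,0,0,0,-1],[0,0,0,0,0,0,-1],[0,0,0,0,0,0,-1]]'
python3 -c "
from h import *
go(473,-201.5,36,11.1)
A=[]
for n,c in(('side',(352,195)),('top',(400,241))):
    A.append(crop(grab_frame(n)[:,:,::-1],*c,25,8))
th=np.linspace(0,2*np.pi,181)
for z in(50,70,78):
  for n,c in(('side',(352,195)),('top',(400,241))):
    q=(px(n,np.c_[471.8+30*np.cos(th),-201.5+30*np.sin(th),th*0+z])-np.array(c)+25.45)*8;print(n,z,q.min(0).round(),q.max(0).round())
cv2.imwrite('pics/fin.png',np.hstack(A))"
```

```text
t: 11.0
ee_pos: [473.4, -201.0, 35.4]
tool_rot: [0.995, 0.097, -0.0, -0.0]
wrist_force: [0.5, 0.0, 1.0]
gripper_width: 94.3
finger_force: 0.0
t: 12.25
ee_pos: [439.7, -439.4, 185.7]
tool_rot: [0.995, 0.097, 0.0, -0.0]
wrist_force: [0.0, 1.2, -0.1]
gripper_width: 94.1
finger_force: 0.0
t 12.25 pos [ 439.7 -439.4  185.7] yaw 11.13 tilt 0.03 tool shift mm [  78.5 -226.9  149.9] turn z 0.03
q [ 0.89  0.44 -0.21  1.64  0.1   1.08 -0.72] F [ 0.   1.2 -0.1] T [ 0.03  0.03 -0.01] w 94.1 ff 0.0
side 50 [125. 174.] [288. 288.]
top 50 [100. 102.] [300. 301.]
side 70 [128. 134.] [293. 249.]
top 70 [107.  97.] [310. 299.]
side 78 [129. 118.] [295. 233.]
top 78 [110.  95.] [314. 298.]
```

View pics/fin.png

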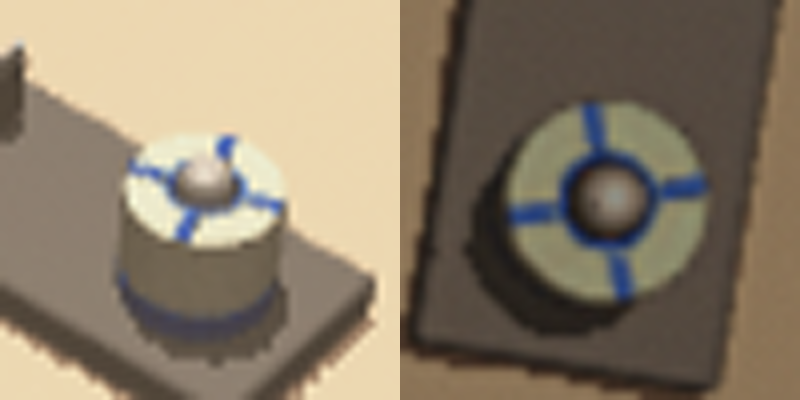

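The roll stands upright on the spindle. Its top face spans crop rows 134 to 248 in the side view, matching the prediction for a 70 mm top (134 to 249), so it is home. The gripper is clear.

```bash
python3 -c "
from station import *
print(hand_in())"
```

```text
the job is handed in; nothing more can be done
None
```

The roll is on the middle-sized dispenser's spindle, foot down over the orange cross and flat on the base as far as contact force and the last pictures show; I released it and handed in at about 12 s, with no result reported back.

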